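Level and lock a contour gauge

ROBOT

A 6-joint arm with a two-finger parallel gripper is mounted at the origin on a cart in front of the work surface, level with it; the furniture and walls round the work are solid. World frame = base frame: x ahead of the robot, y to its left, z up, the work surface at z = 0. Lengths are in m, angles in rad, forces in N, time in s.
With the tool pointing down it reaches from about 0.3 to 0.775 m from the base axis. Payload 14.6 kg.
Tool frame: the origin (TCP) lies at the very end of the fingers, on their centre line; the grasp point (between the pads) lies 19 mm behind it; z points along the fingers, y is the line along which they close (so a half turn about z gives the same grasp; the last joint's range is limited). The gripper opens to 94 mm and grips with 3 to 60 N. Pads are 16 mm wide; open, the fingers measure 119 mm over their backs; the gripper's body (75 mm by 177 mm) begins 78 mm behind the grasp point.
Start: joints at [-1.312, 0.3, 1.521, -0, 1.321, -0.067], TCP at [0.176, -0.521, 0.184] pointing down, gripper open.
Joint ranges: [-3.03, 3.03], [-0.79, 2.21], [0.23, 2.52], [-1.04, 4.18], [0, 3.07], [-2.55, 2.55]. Speed limits (rad/s): [2.22, 2.22, 2.57, 3.14, 3.14, 3.14].

INTERFACE

Orientations are given as [roll, pitch, yaw] about the fixed x, y, z axes, in that order (R = Rz(yaw) Ry(pitch) Rx(roll)).
In Python, from station import ctrl, cams gives the robot as it stands. The module is installed in compiled form; this text tells all that it offers.
- The arm moves only by the tool arm_command, never from a script. Its argument "plan" is a list that holds one entry, the list of rows, each a list of 7 numbers: the shift along the tool's x, y, z in mm, then the turn, a rotation vector about the tool's x, y, z in rad, then the closure, from -1 (fully open) to 1 (shut). A call has 1 to 12 rows; each row is the pose to reach, as a shift and turn from the pose commanded when the call began, along the tool's axes at that moment; what a row does not reach only later rows make up. A row lasts 1/10 s, in which the tool goes at most 50 mm and 8.59 degrees, less where a joint would pass 70% of its speed; a pose out of reach is approached as far as the arm can. A call with a gripper value outside its range is refused whole. The fingers move at their own pace and stop on an object; "squeeze" is the grip in N (left out, the last holds). Time passes only in rows, so rows that repeat a pose let the fingers close. It gives the time, the measured TCP pose, the force, the opening and the grip force at its end, in the units of the state.
- ctrl.get_obs(): the state, without advancing time (a new reading comes with each control period).
- cams.camera(name): name is "scene" or "top" or "wrist"; returns (picture, depth): 400x640x3 uint8, blue, green, red; 400x640 float32, m along the optical axis (not along the pixel's ray), 0 where there is no reading.
- cams.camera_info(name): a dict with "fx", "fy", "cx", "cy" (pixels), "world_to_cam" (4x4, takes a point from world to camera coordinates). Camera axes: x right, y down, z forward; pixel columns grow to the right and rows downward; lengths in m; the calibration is good to about 2 mm. The wrist camera is an equidistant fisheye: a pixel r from the principal point sees the ray r / f radians off the axis. A picture is of the moment at which its call begins: read the wrist's pose just before it. camera_info takes no time and is no camera call; for the wrist camera it gives the pose at the moment of the call.
- ctrl.hand_in(): hands the job in; it is judged then, once.
The state is a dict: "time_s": time; "qpos": joint angles; "joint_vel": joint speeds; "tau": joint torques, N m; "ee_pos": TCP position; "eef_rot": TCP orientation; "force": force on the tool from outside, world axes, zero at the start; "moment": the same for the moment, N m; "grip_width": finger opening in m; "grip_force": force on a finger pad.
Only numpy, scipy, OpenCV 4.12 (cv2) and the standard library are available. Lean on these libraries where they do the work, as an engineer would, in place of code of your own. Each camera call takes 0.05 s, during which the arm holds its last target. There are 200 camera calls.

TASK

The contour gauge on the bench still shows the last moulding: at the side facing you its steel blades stand out unevenly. Run your closed fingertips lightly along the row and push the blades back until every one is flush with the gauge's straight front edge, then push the locking lever round by its knob until it lies along the gauge. Only touch and push: lift nothing, do not shove the gauge out of its place, and leave the other things alone.

Things in the scene. Friction and masses are not known exactly. Their poses are not given: they have to be found in the camera images.
- gauge: contour gauge lying loose and flat on the bench. Origin: centre of its underside; x along the blades, away from the robot, y along its length to the left, z up. Frame 44 (x) by 170 (y) by 22 mm high, black ends and base, aluminium cheek on top; front edge = the line x = -22 mm. It weighs about 0.8 kg; only friction (4 to 8 N) holds it: pressed hard on its frame, it skids
- blade_01 (a joint): blade 1 of 16: how far its end stands out of the gauge's front edge, towards the robot (m); 0 = flush, against a stop. Centre at gauge y = +52.5 mm, the lever end. The steel blades lie side by side at heights 6 to 16 mm, each 6.3 mm wide with a rounded end, 90 mm long, pitch 7 mm; each slides by itself with 0.4 N friction. Flush, they still stick out 46 mm at the far side
- blade_02 (a joint): blade 2 of 16, centre at gauge y = +45.5 mm, read like blade 1
- blade_03 (a joint): blade 3 of 16, centre at gauge y = +38.5 mm, read like blade 1
- blade_04 (a joint): blade 4 of 16, centre at gauge y = +31.5 mm, read like blade 1
- blade_05 (a joint): blade 5 of 16, centre at gauge y = +24.5 mm, read like blade 1
- blade_06 (a joint): blade 6 of 16, centre at gauge y = +17.5 mm, read like blade 1
- blade_07 (a joint): blade 7 of 16, centre at gauge y = +10.5 mm, read like blade 1
- blade_08 (a joint): blade 8 of 16, centre at gauge y = +3.5 mm, read like blade 1
- blade_09 (a joint): blade 9 of 16, centre at gauge y = -3.5 mm, read like blade 1
- blade_10 (a joint): blade 10 of 16, centre at gauge y = -10.5 mm, read like blade 1
- blade_11 (a joint): blade 11 of 16, centre at gauge y = -17.5 mm, read like blade 1
- blade_12 (a joint): blade 12 of 16, centre at gauge y = -24.5 mm, read like blade 1
- blade_13 (a joint): blade 13 of 16, centre at gauge y = -31.5 mm, read like blade 1
- blade_14 (a joint): blade 14 of 16, centre at gauge y = -38.5 mm, read like blade 1
- blade_15 (a joint): blade 15 of 16, centre at gauge y = -45.5 mm, read like blade 1
- blade_16 (a joint): blade 16 of 16, centre at gauge y = -52.5 mm, read like blade 1
- lock_lever (a joint): flat locking lever on top of the gauge's left end, turning about a vertical pin at gauge x = 0, y = +72.5 mm. 0 = locked: lies along the gauge, pointing to the other end (-y), against its stop; positive = open, anticlockwise from above, 1.57 = pointing away from the robot (+x). It stays where it is left; about 1 N at the knob moves it
- lever_knob (a point): middle of the small round black knob that stands up from the lever's free end, 45 mm from the pin; knob 13 mm in diameter, at heights 30 to 45 mm above the bench; the lever's flat arm lies at heights 22 to 27 mm
- marker: capped felt marker, 51 x 140 x 19 mm, lying off the end of the gauge away from the lever; leave it alone. Origin: centre of its underside
- pencil: yellow pencil, 164 x 34 x 7 mm, lying behind the gauge; leave it alone. Origin: centre of its underside
- moulding: offcut of wooden moulding, 160 x 84 x 17 mm, at the back of the bench; leave it alone. Origin: centre of its underside
- try_square: try square lying flat, 110 x 191 x 17 mm, to the right; leave it alone. Origin: centre of its underside
- block_plane: block plane, 155 x 114 x 51 mm, to the right; leave it alone. Origin: centre of its underside

How it is judged:
On the way, in this order (a step that is already met when the one before it is completed fails the run):
1. every blade is flush with the front edge, to 3 mm, while the lever is still open (value of joint each of blade_01, blade_02, blade_03, blade_04, blade_05, blade_06, blade_07, blade_08, blade_09, blade_10, blade_11, blade_12, blade_13, blade_14, blade_15, blade_16 below 0.003 m and value of joint lock_lever above 0.5 rad), for 0.2 s.
2. the lever is swung to its locked position, to 0.15 rad (value of joint lock_lever below 0.15 rad), for 0.2 s.
At the end, for the whole second after the job is handed in: All 16 blades stand out less than 3 mm, the lever is within 0.15 rad of locked, the gauge lies flat and still on the bench less than 30 mm from where it was, and the other things have not moved 15 mm (value of joint each of blade_01, blade_02, blade_03, blade_04, blade_05, blade_06, blade_07, blade_08, blade_09, blade_10, blade_11, blade_12, blade_13, blade_14, blade_15, blade_16 below 0.003 m and value of joint lock_lever below 0.15 rad and distance of gauge from where it was at the start of the episode below 0.03 m and height (world z) of gauge below 0.006 m and linear speed of gauge below 0.01 m/s and distance of each of marker, pencil, moulding, try_square, block_plane from where it was at the start of the episode below 0.015 m); the robot touches nothing.
It fails at once if the gauge is lifted or tipped (height (world z) of gauge above 0.01 m or angle between gauge's own z axis and vertical above 0.12 rad).
It fails at once if the gauge is shoved 30 mm or more out of its place (distance of gauge from where it was at the start of the episode above 0.03 m).
It fails at once if the gauge is pressed with more than 20 N (contact force between any of the fingers, the arm and gauge above 20 N).
It fails at once if another thing is moved 15 mm or more (distance of any of marker, pencil, moulding, try_square, block_plane from where it was at the start of the episode above 0.015 m).
It also fails if it takes over 70 s, if anything falls off the work surface, if the arm or the gripper's body presses on something with over 40 N, if the wrist force passes 120 N, or if a joint passes its speed limit or range.

## Working session

There is one attempt and no reset: what is moved stays moved. The work goes in short steps, Python scripts to look and compute and a tool call to move; the robot and the scene stay as the last step left them, time stands still between calls to the robot, and variables do not carry over. Pictures are saved under pics/ and viewed, at most 10 in all, crops included, and the job is handed in when it is done.

Besides the shell and the picture viewer there is one more tool, called after "Emit:" as name(argument=value, ...) on one line, values as JSON. arm_command: Moves the arm, as the interface text tells. Its arguments: {"type":"object","properties":{"plan":{"type":"array"},"squeeze":{"type":"number"}},"required":["plan"]}

```bash
mkdir -p pics; cat > h.py <<'E'
import numpy as np, cv2
from station import ctrl, cams
def pts(name):
    im,d=cams.camera(name); k=cams.camera_info(name)
    v,u=np.mgrid[0:400,0:640]
    P=np.stack([(u-k['cx'])/k['fx']*d,(v-k['cy'])/k['fy']*d,d,np.ones_like(d)],-1)
    W=P@np.linalg.inv(k['world_to_cam']).T
    return im,d,W[...,:3],k
def ray(k,u,v,z):
    M=np.linalg.inv(k['world_to_cam']); r=M[:3,:3]@[(u-k['cx'])/k['fx'],(v-k['cy'])/k['fy'],1]; c=M[:3,3]
    return c+r*(z-c[2])/r[2]
E
python3 - <<'E'
from h import *
for n in("top","scene"):
    im,d,W,k=pts(n); cv2.imwrite(f"pics/{n}0.png",im); np.savez(f"{n}0.npz",im=im,W=W)
    print(n,np.linalg.inv(k['world_to_cam']).round(3).tolist(),k['fx'])
o=ctrl.get_obs(); print(o)
E
```

```text
top [[0.003, -0.982, 0.19, 0.403], [-1.0, -0.007, -0.022, -0.246], [0.023, -0.19, -0.981, 1.119], [0.0, 0.0, 0.0, 1.0]] 412.1356071526272
scene [[0.856, -0.384, 0.345, 0.275], [-0.517, -0.65, 0.557, -0.799], [0.01, -0.655, -0.755, 0.792], [0.0, 0.0, 0.0, 1.0]] 393.7017667322947
{'time_s': 0.1, 'qpos': array([-1.31162296e+00,  3.00420077e-01,  1.52148680e+00, -8.44266739e-07,
        1.32069315e+00, -6.65856154e-02]), 'joint_vel': array([ 1.20380828e-03, -2.14122471e-03, -1.52070498e-05, -1.35516243e-04,
        1.91020218e-03,  1.43064557e-03]), 'tau': array([ 6.73716640e-04, -5.32644188e+01, -3.53284085e+01,  7.09062209e-02,
        2.34991946e-02, -8.36227855e-05]), 'ee_pos': array([ 0.17595763, -0.52083824,  0.18365421]), 'eef_rot': array([-3.14058746e+00, -6.62111973e-05,  3.25759156e-01]), 'force': array([-0.08800884,  0.36842636,  0.56257823]), 'moment': array([ 0.01291678,  0.00989115, -0.01016767]), 'grip_force': 0.0, 'grip_width': 0.09368558033861947}
```

View pics/top0.png

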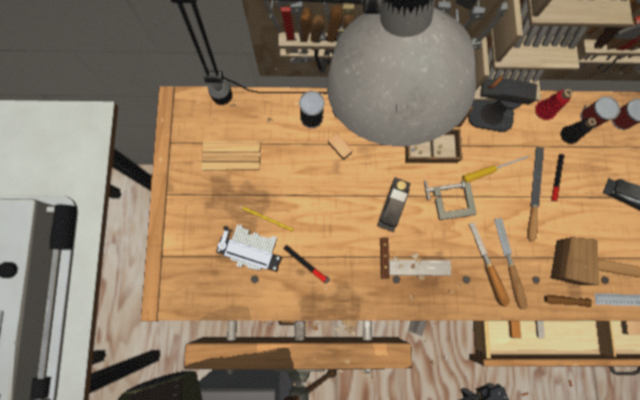

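The top view shows the gauge near (248,248), the marker at (305,264) and the pencil at (268,218). I'll zoom in on the gauge in both views.

```bash
python3 - <<'E'
from h import *
im=cv2.imread("pics/top0.png"); a=cv2.resize(im[205:290,205:335],None,fx=6,fy=6,interpolation=cv2.INTER_CUBIC); cv2.imwrite("pics/topc.png",a)
f=np.load("top0.npz");W=f['W']
s=np.load("scene0.npz");k=cams.camera_info("scene")
p=k['world_to_cam']@np.r_[W[248,248],1]; print(W[248,248],k['fx']*p[0]/p[2]+k['cx'],k['fy']*p[1]/p[2]+k['cy'])
E
```

```text
[ 0.50959671 -0.08333034  0.0221761 ] 249.10288902026474 182.43083242202695
```

View pics/topc.png

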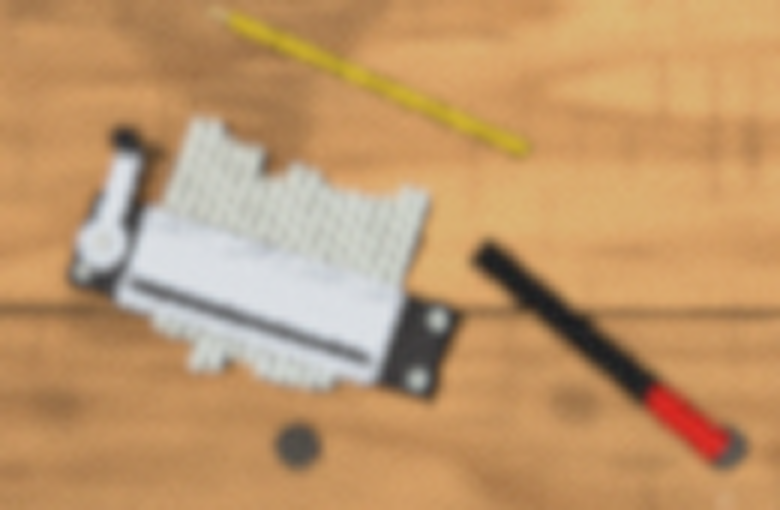

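View pics/scene0.png

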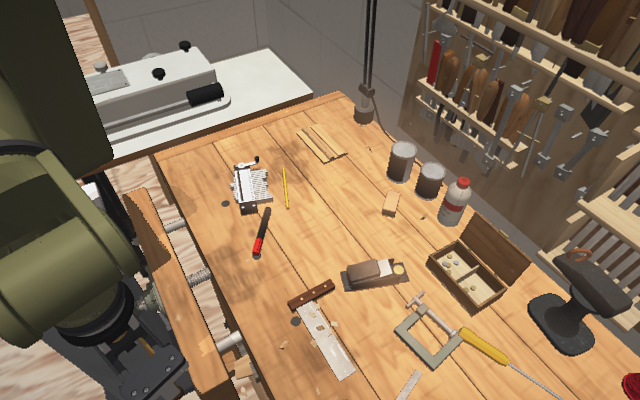

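The gauge is yawed by about -0.3 rad and the lever is open, pointing away from the robot. I'll move the wrist above it with the fingers closed, aligning the tool with the gauge.

Emit:
arm_command(plan=[[[30, -27, -10, 0, 0, 0.05, 1], [60, -55, -30, 0, 0, 0.1, 1], [91, -82, -60, 0, 0, 0.15, 1], [122, -110, -60, 0, 0, 0.2, 1], [152, -137, -60, 0, 0, 0.26, 1], [183, -165, -60, 0, 0, 0.32, 1], [213, -192, -60, 0, 0, 0.38, 1], [243, -220, -60, 0, 0, 0.44, 1], [274, -247, -60, 0, 0, 0.5, 1], [304, -275, -60, 0, 0, 0.56, 1], [335, -302, -60, 0, 0, 0.63, 1], [365, -330, -60, 0, 0, 0.63, 1]]], squeeze=20)

```text
time_s: 1.3
ee_pos: [0.4167, -0.0899, 0.2441]
eef_rot: [3.142, 0.0, -0.307]
force: [-0.1, 0.6, -0.1]
grip_width: 0.0021
grip_force: 0.0
```

Emit:
arm_command(plan=[[[0, 0, 0, 0, 0, 0, 1], [0, 0, 0, 0, 0, 0, 1], [0, 0, 0, 0, 0, 0, 1], [0, 0, 0, 0, 0, 0, 1]]])

```text
time_s: 1.7
ee_pos: [0.4158, -0.0925, 0.2441]
eef_rot: [3.142, 0.0, -0.306]
force: [-0.2, 0.2, 0.2]
grip_width: 0.0004
grip_force: 0.0
```

```bash
python3 - <<'E'
from h import *
o=ctrl.get_obs(); print({a:np.round(o[a],4).tolist() for a in('time_s','ee_pos','eef_rot','force','grip_width','qpos')})
k=cams.camera_info("wrist"); im,d=cams.camera("wrist"); cv2.imwrite("pics/w1.png",im); np.savez("w1.npz",im=im,d=d,T=k['world_to_cam'])
print({a:(np.linalg.inv(b).round(3).tolist() if a=='world_to_cam' else b) for a,b in k.items()})
E
```

```text
{'time_s': 1.7, 'ee_pos': [0.4158, -0.0925, 0.2441], 'eef_rot': [3.1415, 0.0001, -0.3058], 'force': [-0.1871, 0.208, 0.2225], 'grip_width': 0.0004, 'qpos': [-0.3049, -0.027, 1.7521, -0.0001, 1.4166, 1.5718]}
{'fx': 309.70691628693146, 'fy': 309.70691628693146, 'cx': 320.45928590673884, 'cy': 200.05185058251388, 'world_to_cam': [[-0.3, -0.926, -0.229, 0.483], [-0.954, 0.291, 0.072, -0.113], [0.0, 0.24, -0.971, 0.445], [0.0, 0.0, 0.0, 1.0]]}
```

View pics/w1.png

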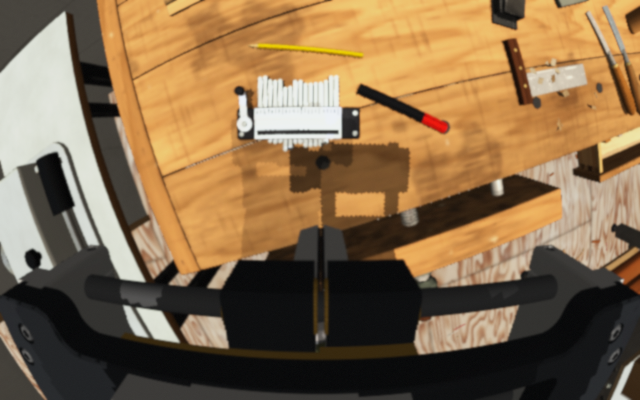

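The wrist view shows the gauge aligned with the picture. The frame spans roughly (238–360, 105–140), the knob is at (239,91) and the blades stick out below it around (260–330, 140–150). I'll make a rectified view on the z=22 mm plane.

```bash
cat >> h.py <<'E'
def wrist_rect(name,z,c,yaw,file=None,im=None,T=None,mmpx=0.3,sz=(780,560)):
    """rectified picture: up = gauge x, left = gauge y, centre c"""
    k=cams.camera_info("wrist"); T=k['world_to_cam']
    im,d=cams.camera("wrist")
    return rect(im,T,k,z,c,yaw,mmpx,sz)
def rect(im,T,k,z,c,yaw,mmpx=0.3,sz=(780,560)):
    j,i=np.meshgrid(np.arange(sz[0]),np.arange(sz[1]))
    gx=(sz[1]/2-i)*mmpx/1e3; gy=(sz[0]/2-j)*mmpx/1e3
    X=c[0]+np.cos(yaw)*gx-np.sin(yaw)*gy; Y=c[1]+np.sin(yaw)*gx+np.cos(yaw)*gy
    P=np.stack([X,Y,np.full_like(X,z),np.ones_like(X)],-1)@T.T
    rho=np.hypot(P[...,0],P[...,1]); th=np.arctan2(rho,P[...,2]); s=th/rho*k['fx']
    return cv2.remap(im,(k['cx']+P[...,0]*s).astype('f4'),(k['cy']+P[...,1]*s).astype('f4'),cv2.INTER_CUBIC)
E
python3 - <<'E'
from h import *
f=np.load("w1.npz"); k=cams.camera_info("wrist")
r=rect(f['im'],f['T'],k,0.022,(0.515,-0.09),-0.306)
for x in range(0,780,100): cv2.line(r,(x,0),(x,8),(0,0,255),1)
for y in range(0,560,100): cv2.line(r,(0,y),(8,y),(0,0,255),1)
cv2.imwrite("pics/r1.png",r)
E
```

```text
(no output)
```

View pics/r1.png

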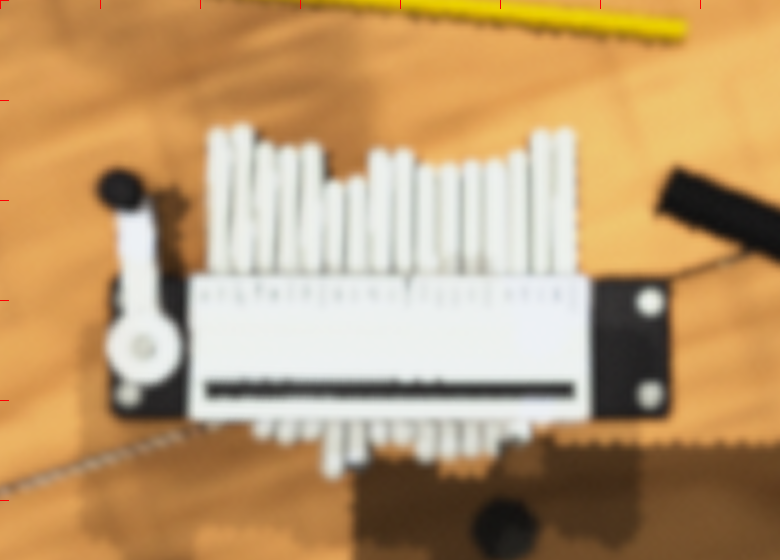

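The pose estimate is centre (0.496,-0.084) and yaw -0.306, with blades standing out up to about 18 mm. I'll descend in front of the row.

Emit:
arm_command(plan=[[[0, -4, 45, 0, 0, 0, 1], [0, -4, 90, 0, 0, 0, 1], [0, -4, 135, 0, 0, 0, 1], [5, -4, 180, 0, 0, 0, 1], [10, -4, 215, 0, 0, 0, 1], [14, -4, 230, 0, 0, 0, 1], [14, -4, 236, 0, 0, 0, 1], [14, -4, 236, 0, 0, 0, 1], [14, -4, 236, 0, 0, 0, 1]]])

```text
time_s: 2.65
ee_pos: [0.4311, -0.0923, 0.0091]
eef_rot: [-3.142, -0.001, -0.305]
force: [0.4, -0.5, -0.2]
grip_width: 0.0002
grip_force: 0.0
```

Emit:
arm_command(plan=[[[5, 0, 0, 0, 0, 0, 1], [10, 0, 0, 0, 0, 0, 1], [14, 0, 0, 0, 0, 0, 1], [17, 0, 0, 0, 0, 0, 1], [20, 0, 0, 0, 0, 0, 1], [23, 0, 0, 0, 0, 0, 1], [25, 0, 0, 0, 0, 0, 1], [26, 0, 0, 0, 0, 0, 1], [27, 0, 0, 0, 0, 0, 1], [27, 0, 0, 0, 0, 0, 1]]])

```text
time_s: 3.65
ee_pos: [0.4566, -0.1001, 0.0081]
eef_rot: [-3.142, 0.0, -0.304]
force: [-0.3, -0.4, -0.3]
grip_width: 0.0003
grip_force: 0.0
```

```bash
python3 - <<'E'
from h import *
o=ctrl.get_obs(); print({a:np.round(o[a],4).tolist() for a in('time_s','ee_pos','force')})
k=cams.camera_info("wrist"); im,d=cams.camera("wrist")
r=rect(im,k['world_to_cam'],k,0.016,(0.4958,-0.0839),-0.306,0.3,(780,500))
cv2.imwrite("pics/r2.png",r)
E
```

```text
{'time_s': 3.65, 'ee_pos': [0.4566, -0.1001, 0.0081], 'force': [-0.2805, -0.4116, -0.3441]}
```

View pics/r2.png

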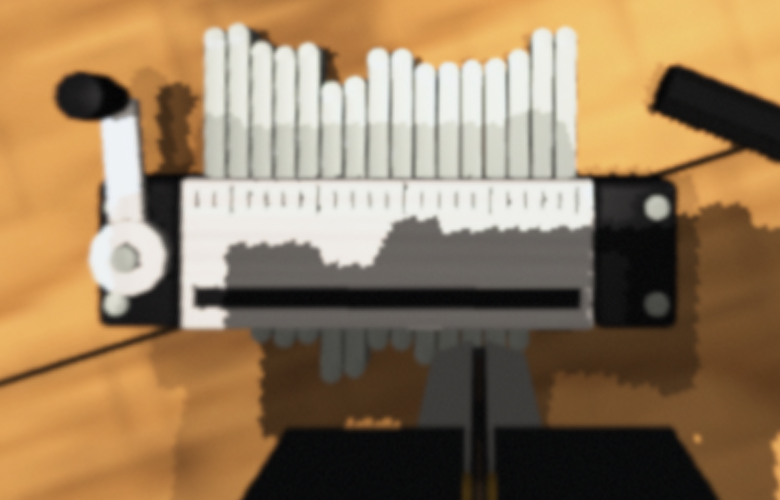

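The fingertip covers columns 440–525 and stands a few mm short of the edge (row 328). I'll advance in small steps and watch the force.

Emit:
arm_command(plan=[[[1, 0, 0, 0, 0, 0, 1], [2, 0, 0, 0, 0, 0, 1], [2, 0, 0, 0, 0, 0, 1]]])

```text
time_s: 4.0
ee_pos: [0.4585, -0.1007, 0.0082]
eef_rot: [3.142, -0.0, -0.304]
force: [-0.4, -0.0, 0.6]
grip_width: 0.0005
grip_force: 0.0
```

Emit:
arm_command(plan=[[[0.5, 0, 0, 0, 0, 0, 1], [1, 0, 0, 0, 0, 0, 1], [1, 0, 0, 0, 0, 0, 1]]])

```text
time_s: 4.3
ee_pos: [0.4594, -0.101, 0.0081]
eef_rot: [-3.142, 0.0, -0.304]
force: [-1.0, -0.5, -0.1]
grip_width: 0.0005
grip_force: 0.0
```

Emit:
arm_command(plan=[[[0.5, 0, 0, 0, 0, 0, 1], [1, 0, 0, 0, 0, 0, 1], [1, 0, 0, 0, 0, 0, 1]]])

```text
time_s: 4.6
ee_pos: [0.4604, -0.1013, 0.0082]
eef_rot: [3.142, -0.0, -0.304]
force: [-0.1, -0.8, -0.2]
grip_width: 0.0006
grip_force: 0.0
```

Emit:
arm_command(plan=[[[0.5, 0, 0, 0, 0, 0, 1], [1, 0, 0, 0, 0, 0, 1], [1, 0, 0, 0, 0, 0, 1]]])

```text
time_s: 4.9
ee_pos: [0.4613, -0.1016, 0.0081]
eef_rot: [-3.142, 0.0, -0.304]
force: [-0.6, 0.4, 0.7]
grip_width: 0.0006
grip_force: 0.0
```

Emit:
arm_command(plan=[[[0.5, 0, 0, 0, 0, 0, 1], [1, 0, 0, 0, 0, 0, 1], [1, 0, 0, 0, 0, 0, 1]]])

```text
time_s: 5.2
ee_pos: [0.4623, -0.1019, 0.0081]
eef_rot: [3.142, -0.0, -0.304]
force: [-0.3, -0.9, -0.2]
grip_width: 0.0005
grip_force: 0.0
```

```bash
python3 - <<'E'
from h import *
k=cams.camera_info("wrist"); im,d=cams.camera("wrist")
r=rect(im,k['world_to_cam'],k,0.016,(0.4958,-0.0839),-0.306,0.3,(780,500))
cv2.imwrite("pics/r3.png",cv2.resize(r[280:400,180:600],None,fx=1.9,fy=1.9))
E
```

```text
(no output)
```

View pics/r3.png

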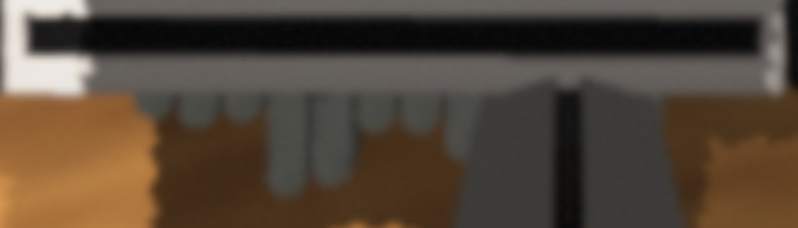

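The fingertip (columns 490–660) is now close to the cheek edge (row 95), and blades to the left still stand out. I'll continue until there's contact force.

Emit:
arm_command(plan=[[[0.5, 0, 0, 0, 0, 0, 1], [1, 0, 0, 0, 0, 0, 1], [1, 0, 0, 0, 0, 0, 1]]])

```text
time_s: 5.55
ee_pos: [0.4632, -0.1022, 0.0081]
eef_rot: [-3.142, 0.0, -0.304]
force: [0.0, -0.0, -0.2]
grip_width: 0.0002
grip_force: 0.0
```

Emit:
arm_command(plan=[[[0.5, 0, 0, 0, 0, 0, 1], [1, 0, 0, 0, 0, 0, 1], [1, 0, 0, 0, 0, 0, 1]]])

```text
time_s: 5.85
ee_pos: [0.4642, -0.1025, 0.0082]
eef_rot: [-3.142, -0.0, -0.304]
force: [0.5, -0.3, -0.3]
grip_width: 0.0009
grip_force: 0.0
```

```bash
cat >> h.py <<'E'
def wcloud():
    k=cams.camera_info("wrist"); im,d=cams.camera("wrist")
    v,u=np.mgrid[0:400,0:640]; a=(u-k['cx'])/k['fx']; b=(v-k['cy'])/k['fy']; th=np.hypot(a,b)
    s=np.tan(th)/np.maximum(th,1e-9)
    W=np.stack([a*s*d,b*s*d,d,np.ones_like(d)],-1)@np.linalg.inv(k['world_to_cam']).T
    y=-.306; dx=W[...,0]-.4958; dy=W[...,1]+.0839
    G=np.stack([np.cos(y)*dx+np.sin(y)*dy,-np.sin(y)*dx+np.cos(y)*dy,W[...,2]],-1)*1e3
    G[d==0]=np.nan
    return im,G,k
def prof(G,ys,zlo=11,zhi=60,xlo=-60,xhi=40):
    for y in ys:
        m=(abs(G[...,1]-y)<2)&(G[...,2]>zlo)&(G[...,2]<zhi)&(G[...,0]>xlo)&(G[...,0]<xhi)
        q=G[m]; q=q[np.argsort(q[:,0])]
        print(y,[(int(round(a)),int(round(c))) for a,_,c in q[::max(1,len(q)//24)]])
E
python3 - <<'E'
from h import *
im,G,k=wcloud(); prof(G,(80,24.5,17.5,-10.5,-20,-27,-34,-45,-80))
E
```

```text
80 [(-22, 19), (-19, 22), (-18, 23), (-16, 23), (-14, 25), (-12, 23), (-11, 22), (-6, 28), (-5, 28), (-3, 30), (-2, 28), (0, 28), (1, 28), (2, 28), (4, 29), (6, 28), (7, 27), (10, 24), (15, 26), (19, 26), (24, 27), (28, 25), (32, 26), (35, 27), (37, 28)]
24.5 [(-28, 16), (-24, 17), (-19, 22), (-16, 23), (-13, 23), (-10, 24), (-7, 23), (-5, 23), (-2, 23), (0, 22), (3, 23), (6, 23), (8, 23), (11, 24), (13, 23), (16, 22), (19, 22), (21, 22), (23, 16), (26, 17), (28, 18), (31, 16), (33, 17), (36, 18), (39, 15)]
17.5 [(-39, 16), (-35, 17), (-32, 17), (-28, 17), (-24, 17), (-19, 23), (-16, 22), (-13, 24), (-9, 23), (-6, 22), (-3, 23), (0, 23), (3, 23), (6, 23), (9, 23), (12, 23), (15, 22), (18, 23), (21, 23), (23, 17), (26, 16), (29, 17), (32, 17), (35, 17), (38, 18)]
-10.5 [(-34, 16), (-28, 17), (-24, 17), (-19, 23), (-16, 23), (-13, 24), (-10, 22), (-8, 21), (-5, 22), (-2, 23), (1, 22), (4, 23), (7, 22), (10, 22), (12, 23), (15, 22), (18, 23), (21, 24), (23, 16), (25, 17), (28, 16), (30, 17), (33, 16), (35, 17), (38, 17)]
-20 [(-19, 24), (-15, 56), (-15, 49), (-15, 50), (-14, 49), (-14, 
[... 520 characters left out ...]
), (-12, 23), (-9, 24), (-6, 22), (-3, 23), (0, 23), (3, 22), (6, 24), (9, 23), (12, 22), (14, 22), (17, 22), (19, 22), (22, 22), (23, 17), (27, 16), (30, 16), (32, 18), (35, 18), (39, 15)]
-45 [(-22, 21), (-19, 23), (-16, 23), (-13, 24), (-10, 24), (-8, 22), (-5, 23), (-3, 23), (0, 21), (2, 22), (5, 22), (8, 23), (10, 23), (13, 23), (15, 23), (17, 22), (20, 22), (22, 23), (24, 17), (26, 17), (29, 17), (31, 17), (34, 17), (36, 16), (39, 16)]
-80 [(-22, 19), (-20, 23), (-17, 22), (-15, 25), (-13, 23), (-11, 22), (-9, 24), (-7, 23), (-5, 23), (-4, 23), (-2, 23), (0, 22), (1, 23), (3, 22), (5, 22), (7, 22), (8, 23), (10, 22), (12, 22), (14, 23), (16, 22), (18, 22), (19, 22), (21, 21), (22, 17)]
```

The far ends show each blade's extension: far end = 68 mm minus the protrusion.

```bash
cat >> h.py <<'E'
def ext(im,G):
    g=cv2.cvtColor(im,cv2.COLOR_BGR2HSV); out=[]
    for i in range(16):
        y=52.5-7*i
        m=(abs(G[...,1]-y)<2.2)&(G[...,2]>11)&(G[...,2]<24)&(G[...,0]>25)&(G[...,0]<80)&(g[...,1]<70)&(g[...,2]>90)
        q=np.sort(G[m][:,0]); out.append(68-q[-3:].mean() if len(q)>3 else 99)
    m=(abs(G[...,1])<50)&(abs(G[...,2]-22.5)<2.5)
    print('ext',np.round(out,1),'cheek',np.nanpercentile(G[m][:,0],[1,99]).round(1))
E
python3 - <<'E'
from h import *
im,G,k=wcloud(); ext(im,G)
f=np.load("w1.npz")
import h
T=k['world_to_cam']; 
class C:
    camera=staticmethod(lambda n:(f['im'],f['d'])); camera_info=staticmethod(lambda n:dict(k,world_to_cam=f['T']))
h.cams=C; ext(*wcloud()[:2])
E
```

```text
ext [ 1.4  0.6  5.8  6.8  6.5 18.3 16.4  7.8  8.2 12.1 12.1 11.5 10.9  8.3
  1.9  1.4] cheek [-20.7  21.9]
ext [ 2.8  1.2  6.7  8.2  6.9 18.8 17.1  8.8  9.  13.2 12.7 11.9 11.9  9.1
  2.4  2. ] cheek [-21.7  20.8]
```

Blades 12 and 13 haven't moved, so I need to see where the fingertip really is. I'll check from the scene camera.

```bash
python3 - <<'E'
from h import *
im,d,W,k=pts("scene")
o=ctrl.get_obs();
def px(p):
    q=k['world_to_cam']@np.r_[p,1]; return k['fx']*q[0]/q[2]+k['cx'],k['fy']*q[1]/q[2]+k['cy']
print('tcp px',px(o['ee_pos']),o['ee_pos'])
u,v=map(int,px(o['ee_pos']))
c=im[v-50:v+40,u-60:u+60]; cv2.imwrite("pics/s2.png",cv2.resize(c,None,fx=6,fy=6,interpolation=cv2.INTER_CUBIC)); print(u,v)
y=-.306
for im_,W_,n in((np.load("top0.npz")['im'],np.load("top0.npz")['W'],'top0'),(None,np.load("scene0.npz")['W'],'scene0'),(im,W,'scene')):
    dx=W_[...,0]-.4958; dy=W_[...,1]+.0839
    gx=(np.cos(y)*dx+np.sin(y)*dy)*1e3; gy=(-np.sin(y)*dx+np.cos(y)*dy)*1e3; z=W_[...,2]*1e3
    m=(abs(gy)<50)&(abs(z-22)<2.5)&(abs(gx)<35); print(n,np.percentile(gx[m],[2,98]).round(1))
E
```

```text
tcp px (np.float64(237.13090678468438), np.float64(196.86793584144934)) [ 0.46415913 -0.10245256  0.00813996]
237 196
top0 [-24.   22.7]
scene0 [-22.1  20.3]
scene [-21.6  20.3]
```

View pics/s2.png

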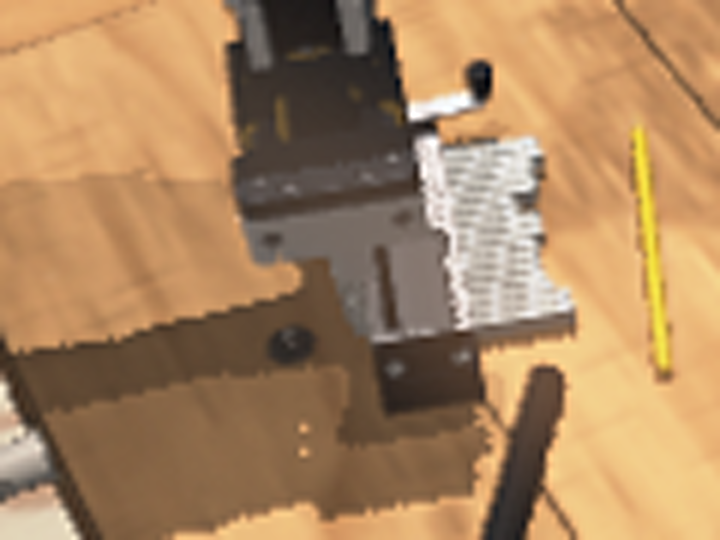

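In this view the fingertip at about (350,305) meets the cheek's front edge. I'll retract and measure both blade ends numerically.

Emit:
arm_command(plan=[[[-10, 0, 0, 0, 0, 0, 1], [-25, 0, 0, 0, 0, 0, 1], [-35, 0, 0, 0, 0, 0, 1], [-35, 0, 0, 0, 0, 0, 1]]])

```text
time_s: 6.4
ee_pos: [0.4297, -0.0916, 0.0082]
eef_rot: [-3.142, 0.0, -0.304]
force: [0.6, 0.5, -0.1]
grip_width: 0.0004
grip_force: 0.0
```

```bash
cat >> h.py <<'E'
def front(im,G):
    out=[]
    for i in range(16):
        y=52.5-7*i
        m=(abs(G[...,1]-y)<2.2)&(G[...,2]>11)&(G[...,2]<20)&(G[...,0]>-45)&(G[...,0]<-21)
        q=np.sort(G[m][:,0]); out.append(-22-q[:3].mean() if len(q)>3 else 0)
    print('front',np.round(out,1))
E
python3 - <<'E'
from h import *
im,G,k=wcloud(); ext(im,G); front(im,G); print(ctrl.get_obs()['ee_pos'],ctrl.get_obs()['time_s'])
E
```

```text
ext [ 1.7  0.4  5.7  7.3  6.  17.8 16.4  8.   8.1 12.5 12.  11.4 10.7  8.6
  2.1  1.4] cheek [-21.4  21.5]
front [ 0.7  0.   5.4  6.2  5.5 17.4 15.5  6.9  7.5 11.5 11.4 10.8 10.1  7.6
  1.1  0. ]
[ 0.43056964 -0.09188031  0.00838127] 6.45
```

```bash
python3 - <<'E'
from h import *
im,G,k=wcloud()
T=np.linalg.inv(k['world_to_cam'])
# march up image columns through finger, list points
g=ctrl.get_obs()['ee_pos']; y=-.306
dx,dy=g[0]-.4958,g[1]+.0839
print('tcp gauge',(np.cos(y)*dx+np.sin(y)*dy)*1e3,(-np.sin(y)*dx+np.cos(y)*dy)*1e3,g[2])
for u in (300,310,320,330,342):
    print(u,[(v,*np.round(G[v,u]).tolist()) for v in range(150,270,6)])
cv2.imwrite("pics/w4.png",np.hstack([cv2.resize(im[130:300,240:400],None,fx=3,fy=3)]))
E
```

```text
tcp gauge -59.299044413803074 -27.289277473888443 0.008418353842512834
300 [(150, -5.0, -14.0, 23.0), (156, -9.0, -14.0, 23.0), (162, -13.0, -14.0, 22.0), (168, -16.0, -14.0, 23.0), (174, -20.0, -14.0, 23.0), (180, -26.0, -13.0, 11.0), (186, -29.0, -13.0, 13.0), (192, -36.0, -12.0, 0.0), (198, -40.0, -12.0, 1.0), (204, -45.0, -12.0, -1.0), (210, -49.0, -12.0, 0.0), (216, -53.0, -12.0, -0.0), (222, -58.0, -12.0, 0.0), (228, -62.0, -12.0, 0.0), (234, -50.0, -15.0, 46.0), (240, -50.0, -16.0, 55.0), (246, -49.0, -16.0, 66.0), (252, -49.0, -17.0, 73.0), (258, -50.0, -17.0, 79.0), (264, -26.0, -21.0, 136.0)]
310 [(150, -5.0, -20.0, 24.0), (156, -9.0, -20.0, 22.0), (162, -13.0, -20.0, 22.0), (168, -16.0, -20.0, 22.0), (174, -20.0, -20.0, 22.0), (180, -25.0, -20.0, 16.0), (186, -29.0, -20.0, 16.0), (192, -36.0, -19.0, 0.0), (198, -40.0, -19.0, 0.0), (204, -45.0, -19.0, -1.0), (210, -49.0, -19.0, 1.0), (216, -54.0, -19.0, -0.0), (222, -58.0, -19.0, -1.0), (228, -50.0, -20.0, 35.0), (234, -50.0, -21.0, 47.0), (240, -50.0, -21.0, 55.0), (246, -50.0, -21.0, 64.0), (252, -49.0, -22.0, 73.0), (258
[... 960 characters left out ...]
34, -50.0, -32.0, 46.0), (240, -50.0, -32.0, 55.0), (246, -50.0, -31.0, 65.0), (252, -50.0, -31.0, 73.0), (258, -50.0, -31.0, 78.0), (264, -26.0, -29.0, 135.0)]
342 [(150, -5.0, -39.0, 24.0), (156, -9.0, -40.0, 22.0), (162, -12.0, -40.0, 22.0), (168, -16.0, -40.0, 23.0), (174, -20.0, -40.0, 23.0), (180, -25.0, -40.0, 16.0), (186, -28.0, -40.0, 17.0), (192, -36.0, -41.0, 0.0), (198, -40.0, -42.0, -0.0), (204, -45.0, -42.0, -1.0), (210, -49.0, -42.0, -0.0), (216, -53.0, -42.0, 2.0), (222, -57.0, -42.0, 2.0), (228, -62.0, -42.0, 1.0), (234, -50.0, -39.0, 46.0), (240, -50.0, -38.0, 56.0), (246, -50.0, -37.0, 65.0), (252, -49.0, -37.0, 73.0), (258, -50.0, -37.0, 79.0), (264, -25.0, -32.0, 137.0)]
```

View pics/w4.png

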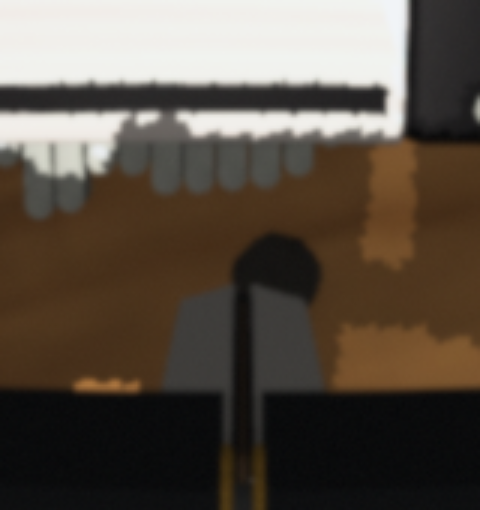

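The measurements show the fingertip's real end is near z≈25 mm, not 8 mm: bench is visible beneath it at v=222, and the first finger points are at z≈30. So it passed over the blades. I'll lower carefully and measure the tip height.

Emit:
arm_command(plan=[[[0, 0, 3, 0, 0, 0, 1], [0, 0, 6, 0, 0, 0, 1], [0, 0, 9, 0, 0, 0, 1], [0, 0, 9, 0, 0, 0, 1]]])

```text
time_s: 6.9
ee_pos: [0.4306, -0.0919, -0.0014]
eef_rot: [-3.142, 0.001, -0.304]
force: [0.4, 0.0, -0.0]
grip_width: 0.0005
grip_force: 0.0
```

```bash
cat >> h.py <<'E'
def tip(G):
    g=ctrl.get_obs()['ee_pos']; y=-.306; dx,dy=g[0]-.4958,g[1]+.0839
    tx,ty=(np.cos(y)*dx+np.sin(y)*dy)*1e3,(-np.sin(y)*dx+np.cos(y)*dy)*1e3
    print('tcp',tx,ty,g[2]*1e3)
    for u in (308,314,327,333):
        for v in range(190,260):
            p=G[v,u]
            if p[2]>12 and p[0]<tx+14 and p[0]>tx+2 and p[1]<ty+14:
                b=G[v-2,u]; print(u,v,'finger',p.round(1),'bench before',b.round(1)); break
E
python3 - <<'E'
from h import *
im,G,k=wcloud(); tip(G); print(np.linalg.inv(k['world_to_cam'])[:3,3], ctrl.get_obs()['force'])
E
```

```text
tcp -59.717327425151105 -27.305121174906663 -1.1869306021798502
308 227 finger [-49.6 -19.2  25.6] bench before [-57.1 -18.2  -0.6]
314 226 finger [-49.3 -22.8  24.3] bench before [-56.  -22.3   0.6]
327 226 finger [-49.7 -30.6  23.2] bench before [-55.3 -31.    2.6]
333 227 finger [-49.8 -34.1  24.8] bench before [-56.1 -35.1   2.2]
[ 0.49751774 -0.1121927   0.19971595] [-0.43241243  0.40719385 -0.11349829]
```

TCP reads -1 mm with no contact, which confirms a 19 mm offset. I'll go 10 mm further, putting the tip at about 8 mm.

Emit:
arm_command(plan=[[[0, 0, 3, 0, 0, 0, 1], [0, 0, 6, 0, 0, 0, 1], [0, 0, 8, 0, 0, 0, 1], [0, 0, 10, 0, 0, 0, 1], [0, 0, 10, 0, 0, 0, 1]]])

```text
time_s: 7.45
ee_pos: [0.4306, -0.0919, -0.0111]
eef_rot: [-3.142, 0.0, -0.304]
force: [-0.6, -1.0, 0.5]
grip_width: 0.0004
grip_force: 0.0
```

```bash
python3 - <<'E'
from h import *
im,G,k=wcloud(); tip(G); print(np.linalg.inv(k['world_to_cam'])[:3,3], ctrl.get_obs()['force'])
E
```

```text
tcp -59.65208972284186 -27.285120425665546 -10.960944569455767
308 227 finger [-49.4 -19.2  16.3] bench before [-53.2 -18.6   1. ]
314 226 finger [-49.6 -22.7  13.7] bench before [-53.  -22.4  -0.4]
327 226 finger [-49.1 -30.5  15. ] bench before [-52.3 -30.8   1.6]
333 227 finger [-49.7 -34.1  15.3] bench before [-52.8 -34.6   2.3]
[ 0.49749134 -0.11217339  0.1900595 ] [1.16067948 0.07009783 0.0772675 ]
```

Now the tip is at about 10 mm and its front face is about 10 mm ahead of the TCP. I'll lower 2 mm more and push.

Emit:
arm_command(plan=[[[3, 0, 2, 0, 0, 0, 1], [8, 0, 2, 0, 0, 0, 1], [12, 0, 2, 0, 0, 0, 1], [16, 0, 2, 0, 0, 0, 1], [19, 0, 2, 0, 0, 0, 1], [22, 0, 2, 0, 0, 0, 1], [24, 0, 2, 0, 0, 0, 1], [25, 0, 2, 0, 0, 0, 1], [25, 0, 2, 0, 0, 0, 1]]])

```text
time_s: 8.4
ee_pos: [0.4547, -0.0995, -0.0129]
eef_rot: [-3.142, -0.0, -0.304]
force: [0.2, -0.4, 0.4]
grip_width: 0.0007
grip_force: 0.2
```

```bash
python3 - <<'E'
from h import *
im,G,k=wcloud(); ext(im,G); front(im,G); tip(G); print(ctrl.get_obs()['force'])
E
```

```text
ext [ 1.6  0.4  5.7  6.9  6.  17.8 16.4  7.6  8.3 12.5  2.9  3.   2.9  3.5
  1.9  1.4] cheek [-24.1  21.7]
front [ 0.   0.   5.1  6.7  5.9 17.6 15.7  7.5  7.4 11.9  2.8  4.3  2.9  2.9
  0.   0. ]
tcp -34.516126265001255 -27.244377853517673 -12.846395338774478
308 227 finger [-23.4 -19.3  16.9] bench before [-20.  -19.6  23.1]
314 226 finger [-20.7 -22.9  23. ] bench before [-19.8 -22.9  22.1]
327 227 finger [-23.5 -30.4  16.3] bench before [-20.  -30.2  23.2]
333 226 finger [-20.7 -33.6  22.7] bench before [-19.4 -33.6  23.2]
[-1.31698563  0.2656724   0.27172317]
```

Emit:
arm_command(plan=[[[1, 0, 0, 0, 0, 0, 1], [1.5, 0, 0, 0, 0, 0, 1], [2, 0, 0, 0, 0, 0, 1], [2, 0, 0, 0, 0, 0, 1], [2, 0, 0, 0, 0, 0, 1]]])

```text
time_s: 8.95
ee_pos: [0.4565, -0.1001, -0.0129]
eef_rot: [-3.142, -0.0, -0.304]
force: [-0.3, 0.1, -0.6]
grip_width: 0.0002
grip_force: 0.4
```

```bash
python3 - <<'E'
from h import *
im,G,k=wcloud(); ext(im,G); front(im,G); tip(G); print(ctrl.get_obs()['force'])
E
```

```text
ext [ 1.6  0.4  5.7  6.9  6.1 18.  16.1  7.9  8.1 12.2  1.1  1.   1.   2.
  1.9  1.5] cheek [-22.3  21.7]
front [ 0.   0.   5.5  6.5  5.2 17.3 15.7  7.4  7.3 11.6  0.   0.   0.   0.
  0.   0. ]
tcp -32.56554076431513 -27.23803990280129 -12.851489104048472
308 227 finger [-19.3 -19.5  23. ] bench before [-18.3 -19.5  22.4]
314 226 finger [-18.8 -22.9  22.8] bench before [-17.5 -22.9  23. ]
327 226 finger [-18.9 -30.2  22.4] bench before [-17.4 -30.2  23.2]
333 226 finger [-18.9 -33.6  22.3] bench before [-17.8 -33.6  22.2]
[-0.75405905  0.81443578 -0.4989416 ]
```

Blades 11–14 are flush. Next is the right end (14–16), then back along the row.

Emit:
arm_command(plan=[[[-8, 0, 0, 0, 0, 0, 1], [-8, 10, 0, 0, 0, 0, 1], [-8, 19, 0, 0, 0, 0, 1], [-4, 19, 0, 0, 0, 0, 1], [-2, 19, 0, 0, 0, 0, 1], [-1, 19, 0, 0, 0, 0, 1], [0.3, 19, 0, 0, 0, 0, 1], [0.3, 19, 0, 0, 0, 0, 1], [0.3, 19, 0, 0, 0, 0, 1]]])

```text
time_s: 9.9
ee_pos: [0.4512, -0.1181, -0.0129]
eef_rot: [-3.142, -0.0, -0.304]
force: [-0.8, 0.1, -1.4]
grip_width: 0.0003
grip_force: 0.1
```

Emit:
arm_command(plan=[[[-12, 0, 0, 0, 0, 0, 1], [-24, -5, 0, 0, 0, 0, 1], [-24, -25, 0, 0, 0, 0, 1], [-24, -37, 0, 0, 0, 0, 1], [-16, -37, 0, 0, 0, 0, 1], [-12, -37, 0, 0, 0, 0, 1], [-8, -37, 0, 0, 0, 0, 1], [-5, -37, 0, 0, 0, 0, 1], [-2, -37, 0, 0, 0, 0, 1], [-1, -37, 0, 0, 0, 0, 1], [0, -37, 0, 0, 0, 0, 1], [0, -37, 0, 0, 0, 0, 1]]])

```text
time_s: 11.1
ee_pos: [0.4622, -0.0831, -0.0129]
eef_rot: [3.142, 0.0, -0.304]
force: [-1.2, -1.1, 0.2]
grip_width: 0.0002
grip_force: 0.5
```

Emit:
arm_command(plan=[[[-14, 0, 0, 0, 0, 0, 1], [-28, 0, 0, 0, 0, 0, 1], [-28, -10, 0, 0, 0, 0, 1], [-28, -19, 0, 0, 0, 0, 1], [-20, -19, 0, 0, 0, 0, 1], [-16, -19, 0, 0, 0, 0, 1], [-12, -19, 0, 0, 0, 0, 1], [-8, -19, 0, 0, 0, 0, 1], [-4, -19, 0, 0, 0, 0, 1], [-1, -19, 0, 0, 0, 0, 1], [0, -19, 0, 0, 0, 0, 1], [0, -19, 0, 0, 0, 0, 1]]])

```text
time_s: 12.3
ee_pos: [0.4679, -0.065, -0.0129]
eef_rot: [3.142, -0.0, -0.304]
force: [-0.4, -0.1, -0.7]
grip_width: 0.0007
grip_force: 0.1
```

```bash
python3 - <<'E'
from h import *
im,G,k=wcloud(); ext(im,G); front(im,G); tip(G)
E
```

```text
ext [1.6 0.5 5.4 7.2 5.8 0.7 1.5 0.5 0.5 0.9 0.6 0.8 1.  0.5 1.2 0.5] cheek [-21.9  21.8]
front [0.  0.  5.3 6.3 5.6 0.  2.  0.  0.  0.  0.  0.  0.  0.  0.  0. ]
tcp -32.30744047124484 9.683217142176062 -12.847834927854455
308 226 finger [-18.5  17.4  22.6] bench before [-17.5  17.4  22.1]
314 226 finger [-18.5  14.   22.8] bench before [-17.3  14.   22.6]
327 226 finger [-18.4   6.7  23. ] bench before [-16.8   6.7  24.1]
333 226 finger [-18.5   3.3  22.6] bench before [-17.2   3.3  22.9]
```

Emit:
arm_command(plan=[[[-8, 0, 0, 0, 0, 0, 1], [-16, 0, 0, 0, 0, 0, 1], [-16, -10, 0, 0, 0, 0, 1], [-16, -20, 0, 0, 0, 0, 1], [-12, -20, 0, 0, 0, 0, 1], [-8, -20, 0, 0, 0, 0, 1], [-5, -20, 0, 0, 0, 0, 1], [-2, -20, 0, 0, 0, 0, 1], [0, -20, 0, 0, 0, 0, 1], [0, -20, 0, 0, 0, 0, 1]]])

```text
time_s: 13.35
ee_pos: [0.4741, -0.046, -0.0129]
eef_rot: [3.142, -0.0, -0.304]
force: [-1.6, -0.2, 0.1]
grip_width: 0.0005
grip_force: 0.0
```

Emit:
arm_command(plan=[[[-8, 0, 0, 0, 0, 0, 1], [-12, -8, 0, 0, 0, 0, 1], [-12, -16, 0, 0, 0, 0, 1], [-8, -16, 0, 0, 0, 0, 1], [-5, -16, 0, 0, 0, 0, 1], [-2, -16, 0, 0, 0, 0, 1], [0, -16, 0, 0, 0, 0, 1], [0, -16, 0, 0, 0, 0, 1]]])

```text
time_s: 14.15
ee_pos: [0.4789, -0.0307, -0.0129]
eef_rot: [3.142, 0.0, -0.305]
force: [-0.4, 0.3, 1.0]
grip_width: 0.0007
grip_force: 0.0
```

Emit:
arm_command(plan=[[[-8, 0, 0, 0, 0, 0, 1], [-12, 20, 0, 0, 0, 0, 1], [-12, 42, 0, 0, 0, 0, 1], [-8, 42, 0, 0, 0, 0, 1], [-5, 42, 0, 0, 0, 0, 1], [-2, 42, 0, 0, 0, 0, 1], [0, 42, 0, 0, 0, 0, 1], [0, 42, 0, 0, 0, 0, 1], [-10, 42, 0, 0, 0, 0, 1], [-20, 42, 0, 0, 0, 0, 1], [-30, 42, 0, 0, 0, 0, 1], [-30, 42, 0, 0, 0, 0, 1]]])

```text
time_s: 15.35
ee_pos: [0.4361, -0.0611, -0.0128]
eef_rot: [3.142, 0.001, -0.304]
force: [-0.0, -0.3, -0.2]
grip_width: 0.0005
grip_force: 0.0
```

```bash
python3 - <<'E'
from h import *
im,G,k=wcloud(); ext(im,G); front(im,G); tip(G)
m=(im.max(-1)<70)&(G[...,2]>29)&(G[...,2]<50)&(abs(G[...,0]-40)<30)&(abs(G[...,1]-75)<35)
print('knob',m.sum(),np.nanmedian(G[m],0), np.nanmin(G[m],0),np.nanmax(G[m],0))
E
```

```text
ext [0.  0.2 0.  0.6 0.2 0.5 0.2 0.7 0.5 0.3 0.6 0.9 1.  0.4 0.8 0.3] cheek [-51.5  21.5]
front [0 0 0 0 0 0 0 0 0 0 0 0 0 0 0 0]
tcp -62.83679720262893 3.7428381763309067 -12.651645994898562
308 227 finger [-53.4  11.8  14.8] bench before [-57.1  12.4  -0.2]
314 226 finger [-53.5   8.3  12.4] bench before [-56.6   8.6  -0.5]
327 227 finger [-53.4   0.5  14.6] bench before [-57.3   0.2  -0.8]
333 227 finger [-53.3  -3.   14.9] bench before [-57.   -3.6   0.1]
knob 523 [43.70017286 73.4133173  44.68947636] [38.57552366 69.54414946 29.01137009] [50.61712641 81.06639917 47.12715929]
```

All 16 blades are flush. The knob is at gauge (44,74), so the lever angle is about 1.6 rad. I'll raise and go to the knob's left side.

Emit:
arm_command(plan=[[[0, 0, -35, 0, 0, 0, 1], [0, 0, -78, 0, 0, 0, 1], [25, -25, -78, 0, 0, 0, 1], [50, -50, -78, 0, 0, 0, 1], [80, -80, -78, 0, 0, 0, 1], [103, -99, -78, 0, 0, 0, 1], [103, -99, -60, 0, 0, 0, 1], [103, -99, -40, 0, 0, 0, 1], [103, -99, -27, 0, 0, 0, 1], [103, -99, -27, 0, 0, 0, 1], [103, -99, -27, 0, 0, 0, 1]]])

```text
time_s: 16.5
ee_pos: [0.5657, 0.0019, 0.0147]
eef_rot: [-3.141, -0.0, -0.304]
force: [0.9, -0.2, 1.4]
grip_width: 0.0008
grip_force: 0.0
```

```bash
python3 - <<'E'
from h import *
im,G,k=wcloud(); tip(G)
im,d,W,k=pts("top"); y=-.306
dx=W[...,0]-.4958; dy=W[...,1]+.0839
gx=(np.cos(y)*dx+np.sin(y)*dy)*1e3; gy=(-np.sin(y)*dx+np.cos(y)*dy)*1e3; z=W[...,2]*1e3
m=(z>33)&(z<50)&(abs(gx-44)<12)&(abs(gy-74)<14); print(m.sum(), gx[m].mean(),gy[m].mean())
E
```

```text
tcp 41.01210012579779 102.91473332346214 15.101935388317479
308 227 finger [ 51.2 110.9  42.3] bench before [ 38.5 112.6   0.6]
314 226 finger [ 51.2 107.4  40.4] bench before [ 3.910e+01  1.082e+02 -1.000e-01]
327 226 finger [50.8 99.6 39.3] bench before [39.4 98.7  0.9]
333 227 finger [51.  96.1 41.7] bench before [38.4 94.3  0.1]
7 42.9125608134355 78.48233056166997
```

Emit:
arm_command(plan=[[[0, 5, 0, 0, 0, 0, 1], [0, 9, 0, 0, 0, 0, 1], [0, 13, 0, 0, 0, 0, 1], [0, 17, 0, 0, 0, 0, 1], [0, 21, 0, 0, 0, 0, 1], [-1, 25, 0, 0, 0, 0, 1], [-2, 29, 0, 0, 0, 0, 1], [-3, 33, 0, 0, 0, 0, 1], [-4, 37, 0, 0, 0, 0, 1], [-5, 41, 0, 0, 0, 0, 1], [-5, 42, 0, 0, 0, 0, 1], [-5, 42, 0, 0, 0, 0, 1]]])

```text
time_s: 17.8
ee_pos: [0.5479, -0.0366, 0.0141]
eef_rot: [3.142, 0.0, -0.304]
force: [-1.0, 1.7, 2.2]
grip_width: 0.0004
grip_force: 0.8
```

```bash
cat >> h.py <<'E'
def knob(im,G):
    m=(im.max(-1)<70)&(G[...,2]>34)&(G[...,2]<48)&(G[...,0]>-12)&(G[...,0]<60)&(G[...,1]>15)&(G[...,1]<90)
    print('knob',m.sum(),np.nanmedian(G[m],0)); return m
E
python3 - <<'E'
from h import *
im,G,k=wcloud(); ext(im,G); tip(G); knob(im,G)
E
```

```text
ext [99.  99.  99.   2.9  0.3  3.6 99.  99.  99.   1.3  0.5  0.9  1.   0.7
  0.9  0.4] cheek [-8.6 22.3]
tcp 35.55327157481197 60.81072828751095 14.147257068136888
308 227 finger [46.1 68.8 42.5] bench before [32.9 70.5 -0.6]
314 226 finger [45.6 65.3 39.1] bench before [34.3 66.1  1.1]
327 226 finger [45.6 57.5 38.9] bench before [34.3 56.6  1.1]
333 210 finger [49.2 53.1 16.6] bench before [50.8 53.1 17.3]
knob 502 [41.12260774 45.85997917 44.67801359]
```

Now I'll go round behind the knob and push it toward the robot.

Emit:
arm_command(plan=[[[0, -6, 0, 0, 0, 0, 1], [12, -6, 0, 0, 0, 0, 1], [26, -6, 0, 0, 0, 0, 1], [26, 10, 0, 0, 0, 0, 1], [26, 27, 0, 0, 0, 0, 1], [20, 27, 0, 0, 0, 0, 1], [14, 27, 0, 0, 0, 0, 1], [8, 27, 0, 0, 0, 0, 1], [3, 27, 0, 0, 0, 0, 1], [-2, 27, 0, 0, 0, 0, 1], [-7, 27, 0, 0, 0, 0, 1], [-7, 27, 0, 0, 0, 0, 1]]])

```text
time_s: 19.05
ee_pos: [0.5327, -0.0599, 0.0142]
eef_rot: [3.142, 0.0, -0.304]
force: [-0.3, -0.5, -1.0]
grip_width: 0.0003
grip_force: 0.1
```

Emit:
arm_command(plan=[[[-4, 0, 0, 0, 0, 0, 1], [-7, 0, 0, 0, 0, 0, 1], [-9, 0, 0, 0, 0, 0, 1], [-11, 0, 0, 0, 0, 0, 1], [-11, 0, 0, 0, 0, 0, 1]]])

```text
time_s: 19.55
ee_pos: [0.5226, -0.0569, 0.0142]
eef_rot: [3.142, 0.0, -0.304]
force: [0.2, -1.6, -0.6]
grip_width: 0.0007
grip_force: 0.8
```

```bash
python3 - <<'E'
from h import *
im,G,k=wcloud(); tip(G); print(ctrl.get_obs()['force'])
E
```

```text
tcp 17.469717410541005 33.85412005551149 14.134804845702973
308 210 finger [31.4 42.8 17.4] bench before [32.8 42.8 17.2]
314 210 finger [31.1 38.8 16. ] bench before [32.  38.9 14.4]
327 210 finger [31.2 30.2 16.4] bench before [32.9 30.2 17.7]
333 210 finger [31.2 26.1 16.4] bench before [32.4 26.1 15.9]
[ 0.64117607 -1.80350746  1.43068106]
```

Emit:
arm_command(plan=[[[-1, 0, 0, 0, 0, 0, 1], [-1.5, 0, 0, 0, 0, 0, 1], [-1.5, 0, 0, 0, 0, 0, 1], [8, 0, 0, 0, 0, 0, 1], [15, 0, -20, 0, 0, 0, 1], [15, 0, -60, 0, 0, 0, 1], [-25, 0, -100, 0, 0, 0, 1], [-65, 20, -140, 0, 0, 0, 1], [-100, 40, -180, 0, 0, 0, 1], [-100, 40, -180, 0, 0, 0, 1], [-100, 40, -180, 0, 0, 0, 1]]])

```text
time_s: 20.7
ee_pos: [0.4154, -0.0656, 0.1967]
eef_rot: [-3.141, -0.004, -0.305]
force: [0.6, 0.6, -0.2]
grip_width: 0.0007
grip_force: 0.0
```

```bash
python3 - <<'E'
from h import *
k=cams.camera_info("wrist"); im,G,_=wcloud(); ext(im,G); front(im,G); knob(im,G)
r=rect(im,k['world_to_cam'],k,0.022,(0.4958,-0.0839),-0.306,0.3,(780,560)); cv2.imwrite("pics/r9.png",r); print(ctrl.get_obs()['force'])
E
```

```text
ext [24.8 23.  21.8 18.9 17.1 15.9 15.2 13.2 11.1  9.8  8.1  5.4  4.  29.2
 99.  99. ] cheek [-43.1  17.9]
front [0 0 0 0 0 0 0 0 0 0 0 0 0 0 0 0]
knob 72 [ 1.33318887 44.31895563 45.2711031 ]
[ 0.38221684  0.94741272 -1.11070176]
```

View pics/r9.png

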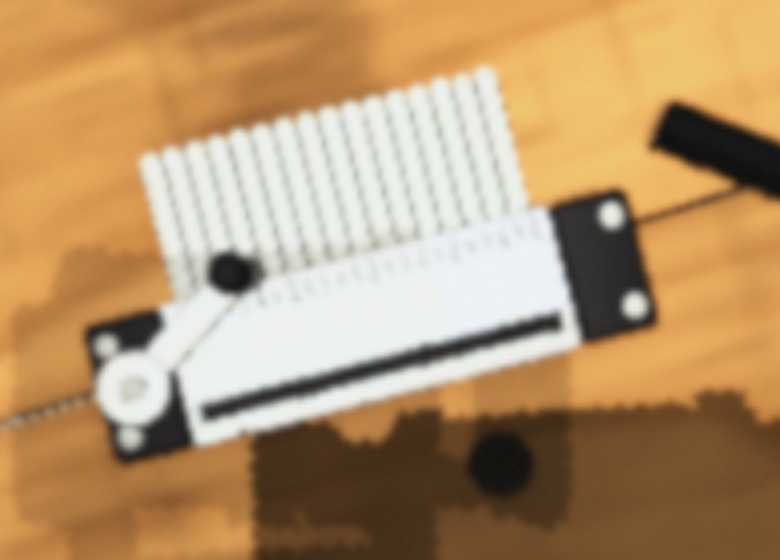

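The second push skidded the gauge. It is now turned by about +0.255 rad, its centre has moved about 14 mm (frame corners (90,328), (625,190), (655,320), (120,460)), and the lever is still open by about 0.57 rad. The push was too oblique at the knob. I'll turn the tool so the push runs along the knob's remaining chord.

Emit:
arm_command(plan=[[[15, -10, 0, 0, 0, -0.1, 1], [35, -20, 0, 0, 0, -0.2, 1], [60, -35, 0, 0, 0, -0.3, 1], [85, -50, 0, 0, 0, -0.42, 1], [106, -65, 0, 0, 0, -0.54, 1], [106, -65, 40, 0, 0, -0.54, 1], [106, -65, 80, 0, 0, -0.54, 1], [106, -65, 100, 0, 0, -0.54, 1], [106, -65, 100, 0, 0, -0.54, 1]]])

```text
time_s: 21.65
ee_pos: [0.5345, -0.0342, 0.0896]
eef_rot: [-3.139, 0.007, 0.236]
force: [-0.4, 0.4, 0.2]
grip_width: 0.0006
grip_force: 0.0
```

```bash
python3 - <<'E'
from h import *
o=ctrl.get_obs(); p=o['ee_pos']; yw=o['eef_rot'][2]; print(p,yw)
im,G,k=wcloud()
y=-.306; W=np.stack([.4958+(np.cos(y)*G[...,0]-np.sin(y)*G[...,1])/1e3,-.0839+(np.sin(y)*G[...,0]+np.cos(y)*G[...,1])/1e3,G[...,2]/1e3],-1)
a=-.049; dx=W[...,0]-.4845; dy=W[...,1]+.0747
H=np.stack([np.cos(a)*dx+np.sin(a)*dy,-np.sin(a)*dx+np.cos(a)*dy,W[...,2]],-1)*1e3
m=(im.max(-1)<80)&(H[...,2]>38)&(H[...,2]<49)&(H[...,0]>0)&(H[...,0]<45)&(H[...,1]>10)&(H[...,1]<60)
kn=np.nanmedian(H[m],0); print('knob gauge',m.sum(),kn,np.nanmin(H[m],0),np.nanmax(H[m],0))
m=(abs(H[...,1])<50)&(abs(H[...,2]-22.5)<2)&(im.min(-1)>110); print('cheek',np.nanpercentile(H[m][:,0],[2,98]))
kw=np.nanmedian(W[m*0+((im.max(-1)<80)&(H[...,2]>38)&(H[...,2]<49)&(H[...,0]>0)&(H[...,0]<45)&(H[...,1]>10)&(H[...,1]<60))>0],0)
d=(kw-p)*1e3; print('knob in tool x,y',d[0]*np.cos(yw)+d[1]*np.sin(yw), d[0]*np.sin(yw)-d[1]*np.cos(yw))
E
```

```text
[ 0.53450303 -0.03424339  0.08955421] 0.23610023846497064
  return np.nanmean(a, axis, out=out, keepdims=keepdims)
Traceback (most recent call last):
ValueError: zero-size array to reduction operation fmin which has no identity
```

The knob is hidden behind the fingers from here. Clearance is adequate, so I'll descend, then push 34 mm along tool -x.

Emit:
arm_command(plan=[[[2, 0, 30, 0, 0, 0, 1], [2, 0, 60, 0, 0, 0, 1], [2, 0, 74, 0, 0, 0, 1], [2, 0, 74, 0, 0, 0, 1], [2, 0, 74, 0, 0, 0, 1]]])

```text
time_s: 22.2
ee_pos: [0.5388, -0.0345, 0.0215]
eef_rot: [3.141, -0.001, 0.236]
force: [0.9, 0.1, -0.4]
grip_width: 0.0005
grip_force: 0.0
```

Emit:
arm_command(plan=[[[-5, 0, 0, 0, 0, 0, 1], [-9, 0, 0, 0, 0, 0, 1], [-12, 0, 0, 0, 0, 0, 1], [-15, 0, 0, 0, 0, 0, 1], [-17, 0, 0, 0, 0, 0, 1], [-19, 0, 0, 0, 0, 0, 1], [-21, 0, 0, 0, 0, 0, 1], [-21, 0, 0, 0, 0, 0, 1]]])

```text
time_s: 23.0
ee_pos: [0.5173, -0.0393, 0.0201]
eef_rot: [-3.141, 0.0, 0.236]
force: [0.5, 0.2, -0.1]
grip_width: 0.0005
grip_force: 0.2
```

```bash
cat >> h.py <<'E'
def H(W,c=(.4845,-.0747),a=-.049):
    dx=W[...,0]-c[0]; dy=W[...,1]-c[1]
    return np.stack([np.cos(a)*dx+np.sin(a)*dy,-np.sin(a)*dx+np.cos(a)*dy,W[...,2]],-1)*1e3
def cheek(n="scene"):
    im,d,W,k=pts(n); h=H(W); m=(abs(h[...,2]-22)<4)&(h[...,0]>-45)&(h[...,0]<45)&(abs(h[...,1])<65)&(im.min(-1)>120)
    q=h[m][:,:2].astype('f4'); print('cheek',m.sum(),cv2.minAreaRect(q))
E
python3 - <<'E'
from h import *
p=ctrl.get_obs()['ee_pos']; print(H(p),ctrl.get_obs()['force']); cheek()
im,G,k=wcloud()
y=-.306; W=np.stack([.4958+(np.cos(y)*G[...,0]-np.sin(y)*G[...,1])/1e3,-.0839+(np.sin(y)*G[...,0]+np.cos(y)*G[...,1])/1e3,G[...,2]/1e3],-1)
h=H(W); hs=cv2.cvtColor(im,cv2.COLOR_BGR2HSV)
for x in range(-50,-30,20):
    m=(h[...,2]>11)&(h[...,2]<20)&(h[...,0]>55)&(h[...,0]<80)&(h[...,1]<-5)&(h[...,1]>-60)&(hs[...,1]<70)&(hs[...,2]>90)
    q=h[m]; 
    for yy in(-10,-24,-38,-52):
        z=q[abs(q[:,1]-yy)<2.5]; print(yy,z[:,0].max() if len(z) else None)
E
```

```text
[30.98944903 36.9564257  20.09018695] [ 0.5365362   0.20862708 -0.1090394 ]
cheek 297 ((8.14103889465332, -16.616817474365234), (62.33096694946289, 89.58589172363281), 0.6879417896270752)
-10 65.57536022192981
-24 None
-38 62.6552133729575
-52 67.52509810875384
```

Emit:
arm_command(plan=[[[0, 0, 4, 0, 0, 0, 1], [-2, 0, 4, 0, 0, 0, 1], [-4, 0, 4, 0, 0, 0, 1], [-6, 0, 4, 0, 0, 0, 1], [-8, 0, 4, 0, 0, 0, 1], [-10, 0, 4, 0, 0, 0, 1], [-12, 0, 4, 0, 0, 0, 1], [-14, 0, 4, 0, 0, 0, 1], [-14, 0, 4, 0, 0, 0, 1]]])

```text
time_s: 24.0
ee_pos: [0.5037, -0.0426, 0.0162]
eef_rot: [-3.141, 0.0, 0.236]
force: [-0.2, -0.5, -0.3]
grip_width: 0.0004
grip_force: 0.0
```

```bash
cat >> h.py <<'E'
def blades2():
    im,G,k=wcloud()
    y=-.306; W=np.stack([.4958+(np.cos(y)*G[...,0]-np.sin(y)*G[...,1])/1e3,-.0839+(np.sin(y)*G[...,0]+np.cos(y)*G[...,1])/1e3,G[...,2]/1e3],-1)
    h=H(W); hs=cv2.cvtColor(im,cv2.COLOR_BGR2HSV)
    m=(h[...,2]>11)&(h[...,2]<24)&(h[...,0]>50)&(h[...,0]<85)&(hs[...,1]<70)&(hs[...,2]>90); q=h[m]
    print('far ends',[round(float(np.sort(z)[-3:].mean()),1) if len(z)>3 else None for yy in range(52,-60,-7) for z in [q[abs(q[:,1]-yy)<2.5][:,0]]])
    return im,h,k
E
python3 - <<'E'
from h import *
print(H(ctrl.get_obs()['ee_pos']),ctrl.get_obs()['force']); blades2()
E
```

```text
[17.55890524 32.98554706 16.16493484] [-0.16306763 -0.50872111 -0.25405779]
far ends [67.8, 68.1, 67.7, 67.8, 67.9, 67.7, 67.8, 67.7, 67.8, 67.6, 67.4, 67.1, 67.1, 67.5, 66.4, 67.2]
```

The gauge is unmoved and the lever is nearly closed. One more small push, then I'll back off, retreat and measure.

Emit:
arm_command(plan=[[[-1, 0, 0, 0, 0, 0, 1], [-1.5, 0, 0, 0, 0, 0, 1], [-1.5, 0, 0, 0, 0, 0, 1], [5, 0, 0, 0, 0, 0, 1], [15, 0, 0, 0, 0, 0, 1], [15, 0, -40, 0, 0, 0, 1], [10, 0, -80, 0, 0, 0, 1], [-30, 0, -120, 0, 0, 0, 1], [-70, 0, -160, 0, 0, 0, 1], [-110, 0, -180, 0, 0, 0, 1], [-110, 0, -180, 0, 0, 0, 1], [-110, 0, -180, 0, 0, 0, 1]]])

```text
time_s: 25.25
ee_pos: [0.3974, -0.0686, 0.1973]
eef_rot: [3.14, -0.002, 0.235]
force: [0.1, -0.7, -0.7]
grip_width: 0.0004
grip_force: 0.0
```

```bash
python3 - <<'E'
from h import *
im,h,k=blades2()
m=(im.max(-1)<80)&(h[...,2]>32)&(h[...,2]<50)&(abs(h[...,0])<45)&(abs(h[...,1]-40)<40)
q=h[m]; print('knob',len(q),np.median(q,0)); kk=np.median(q,0); print('angle',np.arctan2(kk[0],72.5-kk[1]))
m=(h[...,2]>20)&(h[...,2]<25)&(abs(h[...,0])<40)&(abs(h[...,1])<80)&(im.min(-1)>110); print(cv2.minAreaRect(h[m][:,:2].astype('f4')))
for i in range(16):
    z=h[(abs(h[...,1]-52.5+7*i)<2.2)&(h[...,2]>8)&(h[...,2]<19)&(h[...,0]<-23)&(h[...,0]>-45)]; print(len(z),end=' ')
o=ctrl.get_obs(); print(o['time_s'],o['force'])
E
```

```text
far ends [67.0, 66.7, 67.0, 66.9, 67.2, 67.0, 67.2, 67.1, 66.9, 66.1, 66.5, 66.5, 65.9, 66.3, 66.2, 67.1]
knob 68 [ 1.36807348 27.57349043 45.1723147 ]
angle 0.03044195639575279
((0.03739738464355469, -0.0352935791015625), (44.99967575073242, 159.84884643554688), 0.034005217254161835)
0 0 0 0 0 0 0 0 0 0 0 0 0 0 0 0 25.3 [-0.44833375 -0.24997321  0.30000217]
```

```bash
python3 -c "
from station import ctrl; print(ctrl.hand_in())"
```

```text
the job is handed in; nothing more can be done
None
```

The job is handed in, but no verdict came back: all 16 blades measured flush to about 1–2 mm and the lever about 0.03 rad from locked, though one lever push skidded the gauge about 14 mm and turned it about 0.25 rad (under the 30 mm limit).

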